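Seat the target plate and clamp the probe carriage against it

TASK

Set up the infrared probe stand: first take the loose steel target plate by its fin, lay it flat on the stand with its hole dropped fully over the upright pin and its fin end towards the carriage, and let go. Then loosen the carriage's wing knob (anticlockwise), slide the carriage along until its jaw bears squarely on the plate's end and has pushed the plate up snug against the pin, and turn the knob clockwise until it is fully tight, so that nothing can shift. Do not disturb the other things on the counter.

Things in the scene. Friction and masses are not known exactly. Their poses are not given: they have to be found in the camera images.
- stand: Stainless probe stand, fixed to the counter: flat bed 150 mm (x) by 330 mm (y from -195 to +135 mm), top face 30 mm above the counter. Origin on the counter level at x = 0, y = 0 of the bed, z up; the robot is on its -x side. The carriage runs along y on a rail at x = 0 that ends at y = -12 mm; beyond, towards +y, the bed is bare but for the pin.
- pin (a point): Top of the fixed upright steel pin, diameter 12 mm with a chamfered tip, standing 16 mm above the bed top at x = 0, y = +85 mm of the stand. This point is the pin's tip, on its axis, 46 mm above the counter; its axes are the stand's.
- plate: Loose stainless plate, about 0.4 kg: slab 86 (x) by 110 (y) by 6 mm with a 16 mm through hole at x 0, y +30. An upright fin (handle) stands on it: 12 mm thick in x, 50 mm long in y (-40 to +10), top 44 mm above the underside. Origin: centre of the underside, z up. Starts flat on the counter, left or right of the stand. In place its axes are parallel to the stand's, +y the same way.
- hole (a point): Centre of the plate's hole, at the top face of the slab (plate x = 0, y = +30, z = 6 mm); axes are the plate's.
- edge (a point): Middle of the plate's end face nearest the fin (plate x = 0, y = -55, z = 5 mm), the end that the jaw must bear against; axes are the plate's.
- fin (a point): Point to grip on the plate's fin: x = 0, y = -15, z = 30 mm in the plate; axes are the plate's. Pinch across x (12 mm).
- carriage (a joint): Carriage position along the stand's +y, m: 0 farthest from the pin, 0.112 the other end. The jaw meets the seated plate at 0.093 to 0.097 and has it snug on the pin at about 0.097 (feel for it, some 15 N). Free, it slides with 2 N (about 6 N pushing the plate); clamped, it holds over 30 N. Block 80 (x) by 70 mm (y), top 75 mm up; jaw 86 wide; mast, probe at its +x, +y corner, 185 mm high.
- jaw (a point): Middle of the carriage's jaw face (the face towards the plate, +y), 5 mm above the bed; axes are the stand's. It moves with the carriage.
- knob (a joint): Angle of the clamp knob, rad: 0 = hard stop, fully tight; 1.35 = hard stop, fully free. Grows anticlockwise seen from outside along its axis (positive turn about z of knob_grip). Below about 0.4 the brake grips, harder towards 0. Takes about 0.15 N m to turn, up to 0.3 near 0, and stays where it is left.
- knob_grip (a point): Middle of the knob's black wing, 70 mm along the knob's axis from the carriage's top. z = the axis, pointing outward, leaning 30 degrees from vertical to the stand's -y side, away from the pin. Wing 66 mm long, 14 thick, 40 high along z. Axes turn with the knob: the wing's long direction is (0.219, -0.976, 0) in this frame, so at joint 1.35 it lies square across the rail. Moves with the carriage.
- salt: Brushed steel salt cellar, 79 x 94 x 57 mm with its sliding cover; bystander, leave alone. Origin under its centre.
- board: Round oak board, diameter 190 mm, 20 mm thick; origin under its centre; bystander.
- lid: Teal silicone lid, diameter 140 mm, 30 mm high, lying on the oak board; bystander.
- container: Clear plastic container with snap latches, 183 x 128 x 83 mm; bystander.
- bowl: Small white bowl, diameter 90 mm, 40 mm high, between robot and stand; bystander.
Mind the look-alikes: they are no part of the job. What is shaped like the plate but blue or turquoise is not meant.

How it is judged:
By the outcome, as a careful person would: the job done as asked, in the order asked, and still so for the second after the job is handed in, with the robot touching nothing.
It also fails if it takes over 61 s, if anything falls off the work surface, if the arm or the gripper's body presses on something with over 40 N, if the wrist force passes 120 N, or if a joint passes its speed limit or range.

ROBOT

A 7-joint arm with a two-finger parallel gripper is mounted at the origin on the work surface. World frame = base frame: x ahead of the robot, y to its left, z up, the work surface at z = 0. Lengths are in m, angles in rad, forces in N, time in s.
With the tool pointing down it reaches from about 0.4 to 0.75 m from the base axis. Payload 19.5 kg.
Tool frame: the origin (TCP) lies midway between the tips of the shut fingers; the grasp point (between the pads) lies 19 mm behind it (arm.hold_point_z is the distance from the TCP to the grasp point, in m); z points along the fingers, y is the line along which they close (so a half turn about z gives the same grasp; the last joint's range is limited). The gripper opens to 85 mm and grips with 20 to 120 N. Pads are 22 mm wide; open, the fingers measure 114 mm over their backs; the gripper's body (76 mm by 85 mm) begins 54 mm behind the grasp point. The pads swing forward as they close: fully open they stand 13 mm farther back than shut.
Start: joints at [-0.042, 0.707, -0.028, 1.485, 0.022, 0.951, -0.075], TCP at [0.575, 0, 0.231] pointing down, gripper open.
Joint ranges: [-2.71, 2.71], [-0.32, 2.16], [-1.57, 1.52], [0, 2.45], [-1.46, 4.6], [0, 2.02], [-2.83, 2.83]. Speed limits (rad/s): [1.89, 1.89, 2.57, 2.57, 3.01, 3.01, 3.01].

INTERFACE

Orientations are given as a rotation vector (axis times angle).
In Python, from station import arm gives the robot as it stands.
- The arm moves only by the shell command python3 -m jog 'ROWS' [FORCE]. ROWS is JSON, a list of rows, each an object of numbers: "ax", "ay", "az": the turn, a rotation vector about the tool's x, y, z in degrees; "x", "y", "z": the shift along the tool's x, y, z in mm; "jaw": the closure, from -1 (fully open) to 1 (shut). In form: [{"ax": .., "ay": .., "az": .., "x": .., "y": .., "z": .., "jaw": ..}, ...]. A call has 1 to 8 rows; each row is the pose to reach, as a shift and turn from the pose commanded when the call began, along the tool's axes at that moment; what a row does not reach only later rows make up. A row lasts 1/10 s, in which the tool goes at most 50 mm and 8.59 degrees, less where a joint would pass 70% of its speed; a pose out of reach is approached as far as the arm can. A call with a gripper value outside its range is refused whole. The fingers move at their own pace and stop on an object; FORCE is the grip in N (left out, the last holds). Time passes only in rows, so rows that repeat a pose let the fingers close. It gives the time, the measured TCP pose, the force, the opening and the grip force at its end, in the units of the state.
- arm.get_state(): the state, without advancing time (a new reading comes with each control period).
- arm.get_image(name): name is "scene" or "side" or "wrist"; returns a dict with "frame" (400x640x3 uint8, blue, green, red), "camera_matrix" (3x3 intrinsics, pixels), "origin" and "attitude" of the camera in the world. Camera axes: x right, y down, z forward; pixel columns grow to the right and rows downward; lengths in m; the calibration is good to about 2 mm. The wrist camera is an equidistant fisheye: a pixel r from the principal point sees the ray r / f radians off the axis. A picture is of the moment at which its call begins. There is no depth.
- arm.sign_off(): hands the job in; it is judged then, once.
The state is a dict: "time_s": time; "joints": joint angles; "joint_vel": joint speeds; "joint_torque": joint torques, N m; "tcp_pos": TCP position; "eef_rot": TCP orientation; "wrist_force": force on the tool from outside, world axes, zero at the start; "torque": the same for the moment, N m; "gripper_width": finger opening in m; "grip_force": force on a finger pad.
Only numpy, scipy, OpenCV 4.12 (cv2) and the standard library are available. Lean on these libraries where they do the work, as an engineer would, in place of code of your own. Each camera call takes 0.05 s, during which the arm holds its last target. There are 200 camera calls.

## Working session

There is one attempt and no reset: what is moved stays moved. The work goes in short steps, Python scripts to look and compute and a shell command to move; the robot and the scene stay as the last step left them, time stands still between calls to the robot, and variables do not carry over. Pictures are saved under pics/ and viewed, at most 10 in all, crops included, and the job is handed in when it is done.

```bash
mkdir -p pics; ls
python3 - <<'E'
from station import arm
import cv2,numpy as np
for n in("scene","side"):
    d=arm.get_image(n); cv2.imwrite(f"pics/{n}0.png",d["frame"]); print(n,d["camera_matrix"],d["origin"],d["attitude"])
d=arm.get_image("wrist");cv2.imwrite("pics/wrist0.png",d["frame"]);print(d["camera_matrix"],d["origin"],d["attitude"])
print(arm.get_state())
E
```

```text
pics
scene [[392.68888446   0.         319.05455194]
 [  0.         392.68888446 202.14954328]
 [  0.           0.           1.        ]] [1.24281122 0.5858925  0.99688321] [-1.17144465 -2.31800939  1.03850786]
side [[438.44608403   0.         316.5152685 ]
 [  0.         438.44608403 201.25628914]
 [  0.           0.           1.        ]] [-0.19898442  1.03160155  0.88643982] [-0.6946941   2.42559973 -1.3639271 ]
[[309.70691629   0.         322.39274007]
 [  0.         309.70691629 199.64995214]
 [  0.           0.           1.        ]] [0.57434892 0.07557999 0.37322202] [ 2.84563731e+00  1.58659219e-04 -1.64477920e-03]
{'time_s': 0.15, 'joints': array([-0.04168459,  0.70690259, -0.02760686,  1.48488964,  0.021974  ,
        0.95089305, -0.07551344]), 'joint_vel': array([ 4.01802778e-04, -1.31784414e-03,  1.62202785e-04, -1.85949256e-03,
       -1.00447313e-03,  1.48231154e-05, -5.89660309e-04]), 'joint_torque': array([-2.72933512e-04, -8.83303356e+01,  1.23416293e+00, -2.36189121e+01,
        1.69090542e-02,  5.40951354e-03,  2.67545431e-05]), 'tcp_pos': array([ 5.74804341e-01, -4.83689930e-06,  2.30968392e-01]), 'eef_rot': array([-2.22110800e+00, -2.22098913e+00,  8.85081135e-04]), 'wrist_force': array([ 0.02159966,  0.5621205 , -0.38619585]), 'torque': array([-0.03655741, -0.02562418,  0.02517731]), 'grip_force': 0.0, 'gripper_width': 0.08518962006955967}
```

View pics/scene0.png

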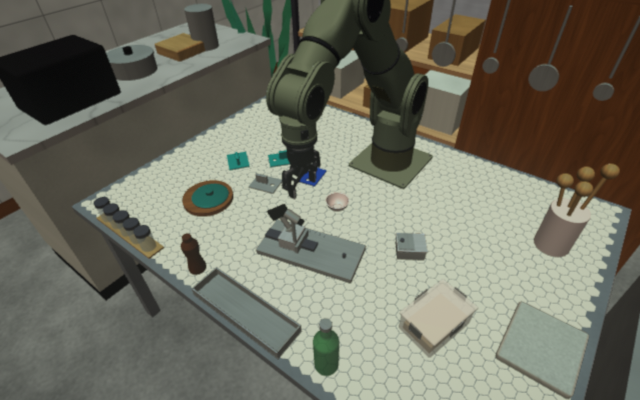

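View pics/side0.png

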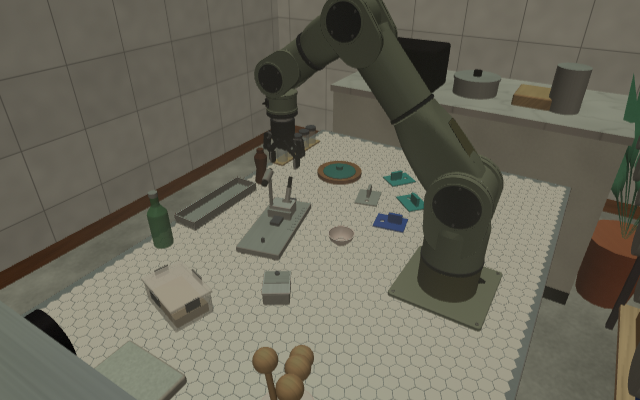

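View pics/wrist0.png

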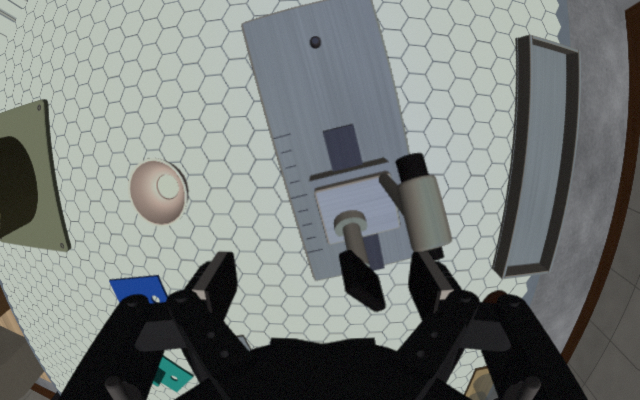

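The scene view shows the grey plate at about (264,184) and the stand at (310,250). In the side view the plate is at (368,197). The wrist view shows the pin at (315,42), the carriage at (355,210), and the knob wing at (362,280). The blue and turquoise plates are look-alikes.

```bash
cat > h.py <<'E'
import numpy as np,cv2
from scipy.spatial.transform import Rotation as R
from station import arm
def ray(d,p,fish=False):
    K=np.array(d["camera_matrix"]);v=np.array([(p[0]-K[0,2])/K[0,0],(p[1]-K[1,2])/K[1,1]])
    if fish:
        t=np.hypot(*v);c=np.r_[v/t*np.sin(t),np.cos(t)] if t>0 else np.r_[0,0,1.]
    else: c=np.r_[v,1]
    return np.array(d["origin"]),R.from_rotvec(d["attitude"]).apply(c/np.linalg.norm(c))
def on(d,p,z,fish=False):
    o,r=ray(d,p,fish);return o+r*(z-o[2])/r[2]
def proj(d,P,fish=False):
    K=np.array(d["camera_matrix"]);c=R.from_rotvec(d["attitude"]).inv().apply(np.array(P)-d["origin"])
    if fish:
        t=np.arctan2(np.hypot(c[0],c[1]),c[2]);v=c[:2]/np.hypot(c[0],c[1])*t
    else: v=c[:2]/c[2]
    return v*K[0,0]+K[:2,2]
def tri(rays):
    A=sum(np.eye(3)-np.outer(r,r) for o,r in rays);b=sum((np.eye(3)-np.outer(r,r))@o for o,r in rays)
    return np.linalg.solve(A,b)
def pic(n):
    return arm.get_image(n)
E
python3 - <<'E'
from h import *
np.set_printoptions(precision=4,suppress=True)
d=pic("wrist");s=pic("scene");q=pic("side")
print("pin",on(d,(315,42),.046,1))
for p in [(243,24),(316,279),(280,150)]: print("left edge",on(d,p,.03,1))
for p in [(386,40),(404,135)]: print("right edge",on(d,p,.03,1))
print("jaw",on(d,(310,179),.045,1),on(d,(388,160),.045,1))
print("plate",on(s,(264,185),.006),on(q,(368,198),.006),tri([ray(s,(262,178)),ray(q,(369,188))]))
print("wing",tri([ray(s,(283,214)),ray(q,(289,186)),ray(d,(360,280),1)]))
big=cv2.resize(s["frame"][160:280,220:380],None,fx=5,fy=5,interpolation=2)
cv2.imwrite("pics/sc1.png",big)
E
```

```text
pin [0.5664 0.1464 0.046 ]
left edge [0.4856 0.1755 0.03  ]
left edge [ 0.5658 -0.1359  0.03  ]
left edge [0.5265 0.0291 0.03  ]
right edge [0.6441 0.1547 0.03  ]
right edge [0.6662 0.0473 0.03  ]
jaw [ 0.5605 -0.001   0.045 ] [0.6454 0.0206 0.045 ]
plate [ 0.4334 -0.3222  0.006 ] [ 0.4137 -0.3237  0.006 ] [ 0.4233 -0.3409  0.0337]
wing [ 0.6056 -0.0679  0.1283]
```

View pics/sc1.png

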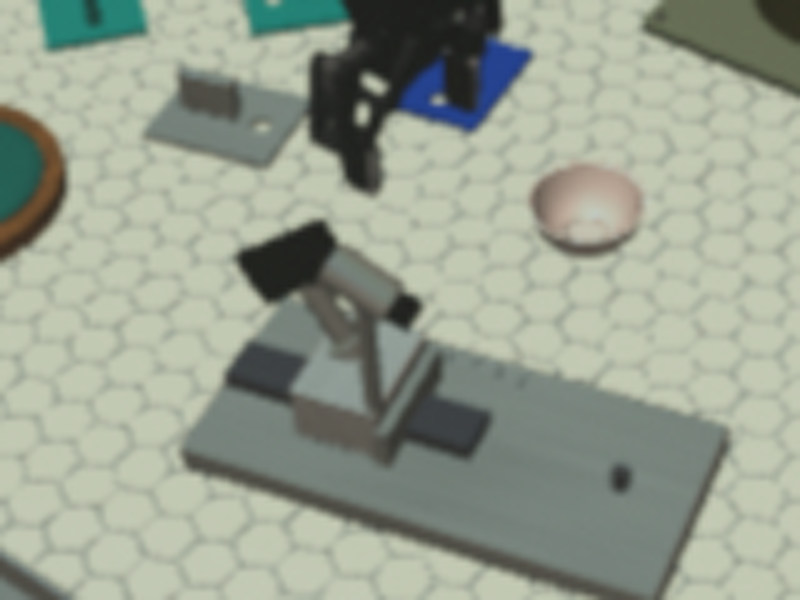

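Crop of the scene view (5x): the plate's fin top runs from (182,70) to (238,85) and its hole is at (262,126). The slab corners are at (147,135), (265,165) and (310,105). The hole end faces the stand's +y side.

Run:
```python
from h import *
np.set_printoptions(precision=4,suppress=True)
s=pic("scene");q=pic("side")
f=lambda u,v:(220+(u+.5)/5-.5,160+(v+.5)/5-.5)
a,b=on(s,f(182,70),.044),on(s,f(238,85),.044);h=on(s,f(262,126),.006)
print(a,b,h,np.linalg.norm(a-b))
c=[on(s,f(*p),.004) for p in((147,135),(265,165),(310,105))];print(c)
for v in (b-a,c[1]-c[0]): print(np.degrees(np.arctan2(-v[0],v[1])))
st=arm.get_state();T=R.from_rotvec(st["eef_rot"])
print(T.as_matrix())
```

```text
[ 0.4311 -0.3612  0.044 ] [ 0.4195 -0.3122  0.044 ] [ 0.4141 -0.2972  0.006 ] 0.050359608497043705
[array([ 0.4736, -0.3658,  0.004 ]), array([ 0.4463, -0.2653,  0.004 ]), array([ 0.3704, -0.2851,  0.004 ])]
13.358610774058901
15.198590266604251
[[ 0.      1.     -0.0002]
 [ 1.     -0.     -0.    ]
 [-0.     -0.0002 -1.    ]]
```

```bash
python3 -m jog '[{"x":-100,"y":-45,"az":-5},{"x":-200,"y":-90,"az":-10},{"x":-300,"y":-135,"az":-14},{"x":-336,"y":-150,"z":30,"az":-14},{"x":-336,"y":-150,"z":60,"az":-14},{"x":-336,"y":-150,"z":60,"az":-14},{"x":-336,"y":-150,"z":60,"az":-14},{"x":-336,"y":-150,"z":60,"az":-14}]'
python3 - <<'E'
from h import *
d=pic("wrist");cv2.imwrite("pics/w1.png",d["frame"]);print(arm.get_state()["tcp_pos"],arm.get_state()["joint_vel"].round(3))
E
```

```text
[5.74951757e-01 1.90362616e-05 2.31230598e-01] [-0.     0.     0.001  0.     0.001  0.001  0.   ]validation failed for argument at $[0]...
```

View pics/w1.png

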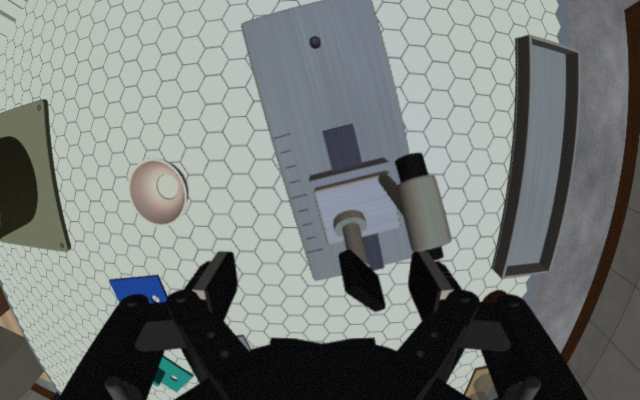

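The wrist view hasn't changed because the move was refused: every row needs all seven numbers.

```bash
python3 -m jog '[{"ax":0,"ay":0,"az":-5,"x":-100,"y":-45,"z":0,"jaw":-1},{"ax":0,"ay":0,"az":-10,"x":-200,"y":-90,"z":0,"jaw":-1},{"ax":0,"ay":0,"az":-14,"x":-300,"y":-135,"z":0,"jaw":-1},{"ax":0,"ay":0,"az":-14,"x":-336,"y":-150,"z":30,"jaw":-1},{"ax":0,"ay":0,"az":-14,"x":-336,"y":-150,"z":60,"jaw":-1},{"ax":0,"ay":0,"az":-14,"x":-336,"y":-150,"z":60,"jaw":-1},{"ax":0,"ay":0,"az":-14,"x":-336,"y":-150,"z":60,"jaw":-1},{"ax":0,"ay":0,"az":-14,"x":-336,"y":-150,"z":60,"jaw":-1}]'
python3 - <<'E'
from h import *
d=pic("wrist");cv2.imwrite("pics/w2.png",d["frame"]);s=arm.get_state();print(s["tcp_pos"],s["joint_vel"].round(3),R.from_rotvec(s["eef_rot"]).as_matrix().round(3),d["origin"])
E
```

```text
time_s: 1.25
tcp_pos: [0.4224, -0.3394, 0.1702]
eef_rot: [-1.938, -2.471, 0.002]
wrist_force: [0.2, -0.2, 0.5]
gripper_width: 0.0851
grip_force: 0.0
[ 0.42076851 -0.34191619  0.16937798] [-0.079 -0.029 -0.006  0.011 -0.016  0.016 -0.081] [[-0.236  0.972 -0.003]
 [ 0.972  0.236 -0.001]
 [-0.001 -0.004 -1.   ]] [ 0.40430929 -0.26590403  0.31251711]
```

Run:
```python
from h import *
d=pic("wrist");d=pic("wrist");cv2.imwrite("pics/w3.png",d["frame"]);s=arm.get_state();print(s["tcp_pos"],s["joint_vel"].round(3),R.from_rotvec(s["eef_rot"]).as_matrix().round(3),d["origin"])
```

```text
[ 0.42399262 -0.33712317  0.17079715] [-0.054 -0.02  -0.024  0.006 -0.009  0.004 -0.016] [[-0.239  0.971 -0.001]
 [ 0.971  0.239  0.   ]
 [ 0.001 -0.001 -1.   ]] [ 0.40455707 -0.26572861  0.31248609]
```

View pics/w3.png

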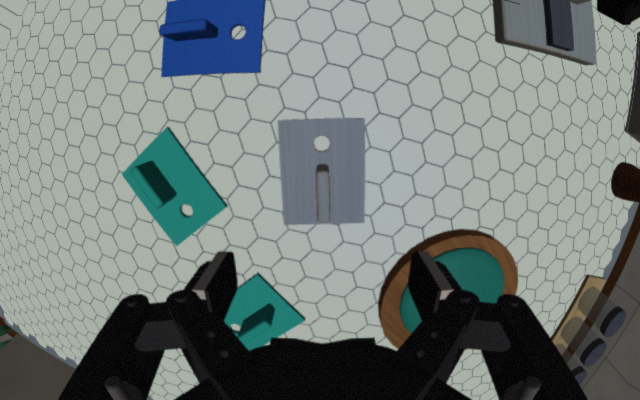

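The wrist view shows the grey plate at columns 280–365 and rows 118–223, upright in the image. The hole is at (322,143) and the fin spans (322,165–220). The oak board is lower right at (448,290).

```bash
cat >> h.py <<'E'
np.set_printoptions(precision=4,suppress=True)
def holes(d,z,box,lo):
    g=cv2.cvtColor(d["frame"],cv2.COLOR_BGR2GRAY)
E
python3 - <<'E'
from h import *
d=pic("wrist");f=d["frame"];hsv=cv2.cvtColor(f,cv2.COLOR_BGR2HSV)
cv2.imwrite("pics/w4.png",f)
g=cv2.cvtColor(f,cv2.COLOR_BGR2GRAY)
roi=g[110:235,265:380]
print("g plate",g[150,295],"counter",g[150,265],g[235,330],"hole",g[143,322],"fin top",g[195,322],g[210,318],g[210,327])
t,_=cv2.threshold(roi,0,255,cv2.THRESH_OTSU);m=(roi<t).astype(np.uint8);m=cv2.morphologyEx(m,cv2.MORPH_OPEN,np.ones((5,5)))
cs,h=cv2.findContours(m,cv2.RETR_CCOMP,cv2.CHAIN_APPROX_NONE)
big=max(cs,key=cv2.contourArea);off=np.array([265,110])
P=np.array([on(d,p[0]+off,.006,1)[:2] for p in big])
r=cv2.minAreaRect((P*1000).astype(np.float32));print("slab",r)
for c,hh in zip(cs,h[0]):
    if hh[3]>=0 and cv2.contourArea(c)>30:
        M=cv2.moments(c);p=np.array([M['m10']/M['m00'],M['m01']/M['m00']])+off;print("hole",p,on(d,p,.006,1),cv2.contourArea(c))
s=arm.get_state();print("tcp",s["tcp_pos"],proj(d,s["tcp_pos"],1))
print("board",[on(d,p,.02,1) for p in((380,305),(448,230),(517,268))])
print("teal",[on(d,p,.006,1) for p in((258,273),(305,318))])
# fin top rows
for v in (170,185,200,215): print(v,g[v,308:340])
E
```

```text
g plate 112 counter 173 177 hole 176 fin top 112 111 88
slab ((419.547119140625, -329.0479736328125), (86.54610443115234, 110.8384780883789), 15.201512336730957)
hole [319.282 144.273] [ 0.4111 -0.2995  0.006 ] 204.5
tcp [ 0.425  -0.3359  0.1712] [325.4195 258.1003]
board [array([ 0.523 , -0.4593,  0.02  ]), array([ 0.5674, -0.3512,  0.02  ]), array([ 0.6878, -0.3793,  0.02  ])]
teal [array([ 0.3766, -0.4587,  0.006 ]), array([ 0.4436, -0.5092,  0.006 ])]
170 [113 113 113 115 112  96  70  45  43  43  45  44  45  46  45  44  43  48
  81 108 112 110 111 113 117 116 114 112 114 113 110 110]
185 [114 113 113 110 111  88  92 101 105 112 114 114 115 114 115 114 109 103
  95 100 107 110 111 108 115 115 115 112 113 114 111 109]
200 [112 113 110 111 111 112  97  91 100 109 114 113 113 113 114 113 112 111
  99  92 106 110 109 112 111 113 115 114 110 110 109 112]
215 [110 111 111 111 112 110  90  85  98 105 109 111 112 114 113 114 113 109
 100  94 108 111 109 111 111 113 114 113 113 112 111 111]
```

```bash
python3 -m jog '[{"ax":0,"ay":0,"az":-1.2,"x":-7,"y":-3,"z":40,"jaw":-1},{"ax":0,"ay":0,"az":-1.2,"x":-7,"y":-3,"z":85,"jaw":-0.5},{"ax":0,"ay":0,"az":-1.2,"x":-7,"y":-3,"z":125,"jaw":-0.2},{"ax":0,"ay":0,"az":-1.2,"x":-7,"y":-3,"z":150,"jaw":-0.2},{"ax":0,"ay":0,"az":-1.2,"x":-7,"y":-3,"z":159,"jaw":-0.2},{"ax":0,"ay":0,"az":-1.2,"x":-7,"y":-3,"z":159,"jaw":-0.2},{"ax":0,"ay":0,"az":-1.2,"x":-7,"y":-3,"z":159,"jaw":-0.2},{"ax":0,"ay":0,"az":-1.2,"x":-7,"y":-3,"z":159,"jaw":-0.2}]' 70 && python3 -m jog '[{"ax":0,"ay":0,"az":0,"x":0,"y":0,"z":0,"jaw":0.3},{"ax":0,"ay":0,"az":0,"x":0,"y":0,"z":0,"jaw":1},{"ax":0,"ay":0,"az":0,"x":0,"y":0,"z":0,"jaw":1},{"ax":0,"ay":0,"az":0,"x":0,"y":0,"z":0,"jaw":1},{"ax":0,"ay":0,"az":0,"x":0,"y":0,"z":0,"jaw":1},{"ax":0,"ay":0,"az":0,"x":0,"y":0,"z":0,"jaw":1},{"ax":0,"ay":0,"az":0,"x":0,"y":0,"z":0,"jaw":1},{"ax":0,"ay":0,"az":0,"x":0,"y":0,"z":0,"jaw":1}]' 70
```

```text
time_s: 2.25
tcp_pos: [0.4244, -0.3438, 0.0137]
eef_rot: [1.907, 2.494, 0.0]
wrist_force: [0.1, -0.4, 0.1]
gripper_width: 0.0513
grip_force: 0.0
time_s: 3.05
tcp_pos: [0.4238, -0.3436, 0.0128]
eef_rot: [1.908, 2.495, -0.0]
wrist_force: [-1.9, 2.0, 10.3]
gripper_width: 0.0109
grip_force: 69.7
```

```bash
python3 -m jog '[{"ax":0,"ay":0,"az":0,"x":0,"y":0,"z":-30,"jaw":1},{"ax":0,"ay":0,"az":0,"x":0,"y":0,"z":-75,"jaw":1},{"ax":0,"ay":0,"az":0,"x":0,"y":0,"z":-120,"jaw":1},{"ax":0,"ay":0,"az":0,"x":0,"y":0,"z":-165,"jaw":1},{"ax":0,"ay":0,"az":0,"x":20,"y":10,"z":-205,"jaw":1},{"ax":0,"ay":0,"az":0,"x":50,"y":30,"z":-235,"jaw":1},{"ax":0,"ay":0,"az":0,"x":85,"y":50,"z":-250,"jaw":1},{"ax":0,"ay":0,"az":0,"x":120,"y":75,"z":-250,"jaw":1}]' && python3 -m jog '[{"ax":0,"ay":0,"az":0,"x":40,"y":25,"z":0,"jaw":1},{"ax":0,"ay":0,"az":0,"x":80,"y":52,"z":0,"jaw":1},{"ax":0,"ay":0,"az":0,"x":120,"y":80,"z":0,"jaw":1},{"ax":0,"ay":0,"az":0,"x":160,"y":110,"z":0,"jaw":1},{"ax":0,"ay":0,"az":0,"x":200,"y":140,"z":0,"jaw":1},{"ax":0,"ay":0,"az":0,"x":240,"y":170,"z":0,"jaw":1},{"ax":0,"ay":0,"az":0,"x":270,"y":190,"z":0,"jaw":1},{"ax":0,"ay":0,"az":0,"x":270,"y":190,"z":0,"jaw":1}]' && python3 -m jog '[{"ax":0,"ay":0,"az":0,"x":0,"y":0,"z":40,"jaw":1},{"ax":0,"ay":0,"az":0,"x":0,"y":0,"z":80,"jaw":1},{"ax":0,"ay":0,"az":0,"x":0,"y":0,"z":110,"jaw":1},{"ax":0,"ay":0,"az":0,"x":0,"y":0,"z":130,"jaw":1},{"ax":0,"ay":0,"az":0,"x":0,"y":0,"z":130,"jaw":1},{"ax":0,"ay":0,"az":0,"x":0,"y":0,"z":130,"jaw":1},{"ax":0,"ay":0,"az":0,"x":0,"y":0,"z":130,"jaw":1},{"ax":0,"ay":0,"az":0,"x":0,"y":0,"z":130,"jaw":1}]'
python3 - <<'E'
from h import *
d=pic("wrist");d=pic("wrist");cv2.imwrite("pics/w5.png",d["frame"]);s=arm.get_state();print(s["tcp_pos"],s["wrist_force"],s["gripper_width"])
E
```

```text
time_s: 3.85
tcp_pos: [0.4649, -0.2071, 0.2642]
eef_rot: [1.908, 2.492, 0.001]
wrist_force: [0.9, 0.3, -4.7]
gripper_width: 0.0108
grip_force: 69.3
time_s: 4.65
tcp_pos: [0.5772, 0.1079, 0.2614]
eef_rot: [-1.899, -2.5, -0.002]
wrist_force: [-0.3, -1.4, -4.7]
gripper_width: 0.011
grip_force: 69.5
time_s: 5.45
tcp_pos: [0.5776, 0.1023, 0.1334]
eef_rot: [1.908, 2.495, 0.002]
wrist_force: [0.1, 0.3, -3.6]
gripper_width: 0.0114
grip_force: 69.4
[0.5775 0.1023 0.133 ] [-0.5148  0.3113 -4.4003] 0.01122722796572643
```

View pics/w5.png

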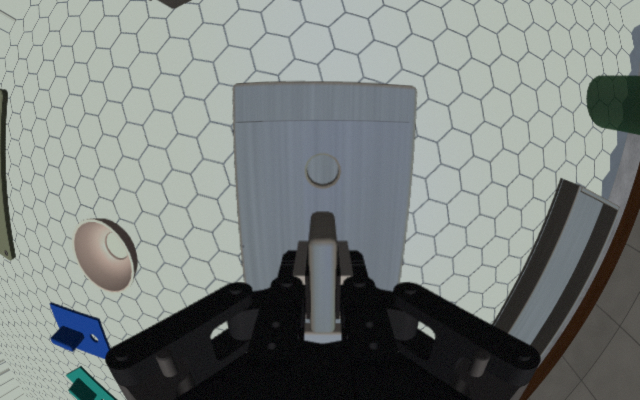

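The wrist view shows the held plate with its hole at (323,168) and its far edge at row 121. Beyond it, the bed's far end is at row 84 with corners near (233,84) and (415,84). The pin is hidden under the plate, but the bed end (y=+135, width 150) lets me locate it.

```bash
cat > meas.py <<'E'
from h import *
def edge1(v,k,thr):  # subpixel first crossing
    return k
d=pic("wrist");g=cv2.GaussianBlur(cv2.cvtColor(d["frame"],cv2.COLOR_BGR2GRAY),(3,3),0).astype(float)
def cross(prof,start):  # strongest gradient subpixel
    e=np.abs(np.diff(prof));k=int(e.argmax());w=e[max(k-2,0):k+3];return start+max(k-2,0)+(w*np.arange(len(w))).sum()/w.sum()+.5
bed=.03
top=np.array([on(d,(c,cross(g[76:94,c],76)),bed,1)[:2] for c in range(245,405,4)])
lf=np.array([on(d,(cross(g[r,224:245],224),r),bed,1)[:2] for r in range(90,118,2)])
rt=np.array([on(d,(cross(g[r,404:428],404),r),bed,1)[:2] for r in range(90,118,2)])
def line(P):
    vx,vy,x,y=cv2.fitLine(P.astype(np.float32),cv2.DIST_HUBER,0,1e-4,1e-4).ravel();return np.array([x,y]),np.array([vx,vy])
(pt,vt),(pl,vl),(pr,vr)=line(top),line(lf),line(rt)
vt=vt*np.sign(vt[0]);print("yaw from end",np.degrees(np.arctan2(vt[1],vt[0])),"left",np.degrees(np.arctan2(-vl[0],vl[1]))%180,"right",np.degrees(np.arctan2(-vr[0],vr[1]))%180)
X=vt;Y=np.array([-X[1],X[0]])
print("width",(pr-pl)@X)
pin=((pl@X+pr@X)/2)*X+(pt@Y-.05)*Y
print("pin",pin)
s=arm.get_state();zt=s["tcp_pos"][2]-.0128+.006
pe=np.array([on(d,(c,cross(g[113:130,c],113)),zt,1)[:2] for c in range(245,400,4)])
p0,v=line(pe);v=v*np.sign(v[0]);print("plate yaw",np.degrees(np.arctan2(v[1],v[0])))
m=(np.hypot(*np.mgrid[-25:26,-25:26])<25)
c=cv2.HoughCircles(d["frame"][140:196,295:351,1].copy(),cv2.HOUGH_GRADIENT,1,50,param1=60,param2=8,minRadius=12,maxRadius=20)
print(c)
if c is not None:
    p=c[0,0,:2]+[295,140];h=on(d,p,zt,1);print("hole",p,h,"edge->hole",(p0-h[:2])@Y)
    dl=pin-h[:2];T=R.from_rotvec(s["eef_rot"]).as_matrix();print("delta tool mm",1000*T.T@np.r_[dl,0])
print(s["tcp_pos"],s["tcp_pos"][:2]-h[:2])
E
python3 meas.py
```

```text
yaw from end 14.317248 left 13.663971 right 14.550034
width 0.14775093
pin [0.566  0.1483]
plate yaw 15.194795
[[[26.5 29.5 16.3]]]
hole [321.5 169.5] [0.5648 0.1462 0.126 ] edge->hole 0.024159788965543768
delta tool mm [1.7731 1.6433 0.0009]
[0.5774 0.1023 0.1328] [ 0.0126 -0.0439]
```

```bash
python3 -m jog '[{"ax":0,"ay":0,"az":0.9,"x":2,"y":1,"z":20,"jaw":1},{"ax":0,"ay":0,"az":0.9,"x":2,"y":1,"z":45,"jaw":1},{"ax":0,"ay":0,"az":0.9,"x":2,"y":1,"z":62,"jaw":1},{"ax":0,"ay":0,"az":0.9,"x":2,"y":1,"z":68,"jaw":1},{"ax":0,"ay":0,"az":0.9,"x":2,"y":1,"z":68,"jaw":1},{"ax":0,"ay":0,"az":0.9,"x":2,"y":1,"z":68,"jaw":1},{"ax":0,"ay":0,"az":0.9,"x":2,"y":1,"z":68,"jaw":1}]'
python3 - <<'E'
from h import *
d=pic("wrist");d=pic("wrist");s=arm.get_state();print(s["tcp_pos"],s["wrist_force"])
y=np.array([-.2473,.969]);print("pred pin",proj(d,(.566,.1487,.046),1),"pred hole",proj(d,np.r_[s["tcp_pos"][:2]+.045*y,s["tcp_pos"][2]-.0068],1))
cv2.imwrite("pics/w6.png",cv2.resize(d["frame"][130:210,280:370],None,fx=6,fy=6,interpolation=0))
E
```

```text
time_s: 6.3
tcp_pos: [0.5781, 0.1046, 0.0652]
eef_rot: [1.927, 2.48, 0.002]
wrist_force: [-0.0, 1.3, -4.5]
gripper_width: 0.0108
grip_force: 69.4
[0.578  0.1046 0.065 ] [-0.1437  0.5175 -4.6924]
pred pin [321.4134 164.8038] pred hole [322.7396 170.7507]
```

View pics/w6.png

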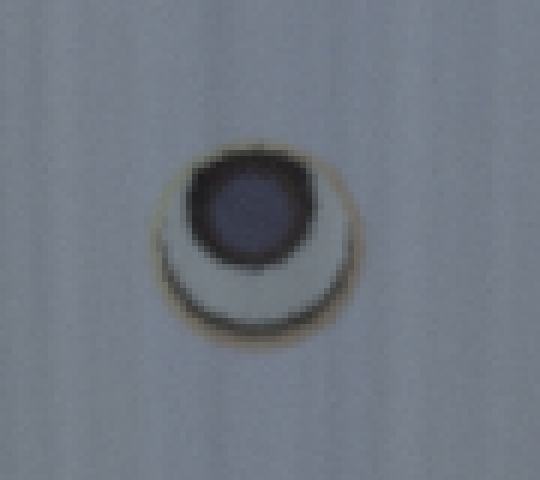

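The crop shows the pin tip at full-image (321.6,165.1), inside the hole centred at (322.8,170.8). Both match the predicted pixels to within 0.3 px, so only a sub-millimetre correction is needed.

```bash
python3 -m jog '[{"ax":0,"ay":0,"az":0,"x":0.6,"y":-0.7,"z":2,"jaw":1},{"ax":0,"ay":0,"az":0,"x":0.6,"y":-0.7,"z":5,"jaw":1},{"ax":0,"ay":0,"az":0,"x":0.6,"y":-0.7,"z":9,"jaw":1},{"ax":0,"ay":0,"az":0,"x":0.6,"y":-0.7,"z":13,"jaw":1},{"ax":0,"ay":0,"az":0,"x":0.6,"y":-0.7,"z":17,"jaw":1},{"ax":0,"ay":0,"az":0,"x":0.6,"y":-0.7,"z":20,"jaw":1},{"ax":0,"ay":0,"az":0,"x":0.6,"y":-0.7,"z":21.5,"jaw":1},{"ax":0,"ay":0,"az":0,"x":0.6,"y":-0.7,"z":21.5,"jaw":1}]'
```

```text
time_s: 7.2
tcp_pos: [0.5768, 0.1049, 0.0429]
eef_rot: [-1.928, -2.481, 0.0]
wrist_force: [-2.6, -0.2, -0.1]
gripper_width: 0.0111
grip_force: 70.1
```

```bash
python3 -m jog '[{"ax":0,"ay":0,"az":0,"x":0,"y":0,"z":0,"jaw":0.5},{"ax":0,"ay":0,"az":0,"x":0,"y":0,"z":0,"jaw":0.2},{"ax":0,"ay":0,"az":0,"x":0,"y":0,"z":0,"jaw":0.2},{"ax":0,"ay":0,"az":0,"x":0,"y":0,"z":-10,"jaw":0.2},{"ax":0,"ay":0,"az":0,"x":0,"y":0,"z":-50,"jaw":0.2},{"ax":0,"ay":0,"az":0,"x":0,"y":0,"z":-100,"jaw":0.2},{"ax":0,"ay":0,"az":0,"x":0,"y":0,"z":-150,"jaw":0.2},{"ax":0,"ay":0,"az":0,"x":0,"y":0,"z":-190,"jaw":0}]' && python3 -m jog '[{"ax":0,"ay":0,"az":0,"x":-30,"y":0,"z":-20,"jaw":-1},{"ax":0,"ay":0,"az":0,"x":-60,"y":0,"z":-40,"jaw":-1},{"ax":0,"ay":0,"az":0,"x":-100,"y":0,"z":-40,"jaw":-1},{"ax":0,"ay":0,"az":0,"x":-140,"y":0,"z":-40,"jaw":-1},{"ax":0,"ay":0,"az":0,"x":-150,"y":0,"z":-40,"jaw":-1},{"ax":0,"ay":0,"az":0,"x":-150,"y":0,"z":-40,"jaw":-1},{"ax":0,"ay":0,"az":0,"x":-150,"y":0,"z":-40,"jaw":-1}]'
python3 - <<'E'
from h import *
d=pic("wrist");d=pic("wrist");s=arm.get_state();print(s["tcp_pos"],s["wrist_force"],s["joints"])
cv2.imwrite("pics/w7.png",d["frame"])
for n in("scene","side"): cv2.imwrite(f"pics/{n}7.png",pic(n)["frame"])
E
```

```text
time_s: 8.0
tcp_pos: [0.5769, 0.1049, 0.2366]
eef_rot: [1.927, 2.48, 0.003]
wrist_force: [1.2, 0.4, 0.0]
gripper_width: 0.0427
grip_force: 0.0
time_s: 8.7
tcp_pos: [0.6137, -0.0391, 0.2731]
eef_rot: [-1.926, -2.481, -0.001]
wrist_force: [0.3, 1.0, -0.3]
gripper_width: 0.0856
grip_force: 0.0
[ 0.6137 -0.0388  0.2731] [-0.5269  0.3769 -0.5762] [ 0.0748  0.735  -0.1412  1.2513  0.1023  1.1621  0.1805]
```

View pics/w7.png

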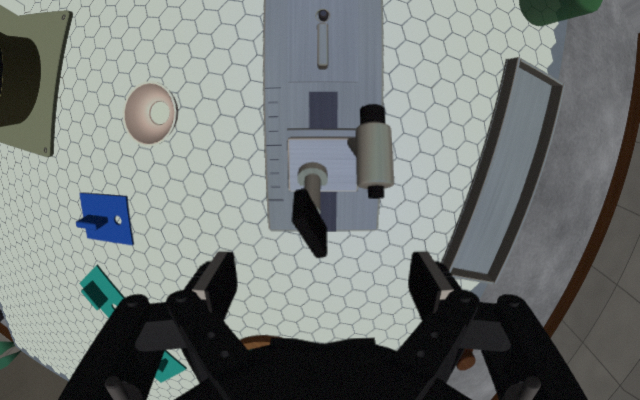

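The wrist view shows the plate lying on the stand over the pin, with the pin at (323,15) and the fin at (322,45). The carriage jaw is at row 129 and the probe at (374,150). The black wing runs from (295,190) to (327,255).

Run:
```python
from h import *
d={n:pic(n) for n in("wrist","scene","side")}
d["scene"]["frame"]=cv2.imread("pics/scene0.png");d["side"]["frame"]=cv2.imread("pics/side0.png")
box={"wrist":(285,180,340,265),"scene":(264,200,292,224),"side":(280,170,300,205)}
th=np.radians(14.3);X=np.r_[np.cos(th),np.sin(th),0];Y=np.r_[-np.sin(th),np.cos(th),0];pin=np.r_[.5661,.1486,0]
O=pin-.085*Y
st=lambda P:1000*np.array([(P-O)@X,(P-O)@Y,P[2]])
rays=[]
for n,b in box.items():
    g=d[n]["frame"][b[1]:b[3],b[0]:b[2]].max(2);m=(g<45).astype(np.uint8)
    k,l,s,c=cv2.connectedComponentsWithStats(m);i=1+s[1:,4].argmax();p=c[i]+b[:2]
    q=np.argwhere(l==i)[:,::-1]+b[:2];r=cv2.minAreaRect(q.astype(np.float32))
    print(n,s[i],p,r);rays.append(ray(d[n],p,n=="wrist"))
for rr in (rays,rays[:2],rays[1:],rays[::2]): P=tri(rr);print(P,st(P))
W=d["wrist"]
for nm,p,z in(("boss",(313,173),.078),("jawL",(288,129),.05),("jawR",(355,129),.05),("top -y edge",(300,192),.075),("plate end",(322,82),.036),("probeL",(357,150),.185),("probeR",(393,150),.185),("probe+y",(372,105),.185),("probe-y",(376,197),.185),("bed end",(300,231),.03),("bed L",(265,150),.03),("bedR",(382,60),.03),("fin+y",(323,27),.05)):
    print(nm,st(on(W,p,z,1)))
```

```text
wrist [   8    8   34   69 1435] [309.2732 221.7254] ((309.25457763671875, 222.9013671875), (69.69267272949219, 26.955963134765625), 61.69924545288086)
scene [  5   5  17  14 145] [277.3586 211.7724] ((277.9000244140625, 211.80001831054688), (9.391485214233398, 16.994115829467773), 63.43495178222656)
side [10  9  1  1  1] [290. 179.] ((290.0, 179.0), (0.0, 0.0), 0.0)
[ 0.6111 -0.0755  0.1419] [ -11.7193 -143.2547  141.9209]
[ 0.6104 -0.0767  0.1331] [ -12.7454 -144.2654  133.1326]
[ 0.6128 -0.0793  0.1413] [ -10.9933 -147.3499  141.2735]
[ 0.6061 -0.0698  0.1512] [ -15.2033 -136.4623  151.1916]
boss [ -10.8969 -104.8839   78.    ]
jawL [-40.9861 -57.5435  50.    ]
jawR [ 37.8383 -57.4629  50.    ]
top -y edge [ -25.994  -127.6773   75.    ]
plate end [-1.0693 -1.0918 36.    ]
probeL [ 25.4591 -64.2948 185.    ]
probeR [ 53.1596 -63.7492 185.    ]
probe+y [ 36.0639 -30.1798 185.    ]
probe-y [  41.5326 -101.0474  185.    ]
bed end [ -30.5255 -194.736    30.    ]
bed L [-73.0357 -84.9667  30.    ]
bedR [72.7807 29.4458 30.    ]
fin+y [ 0.0088 64.7816 50.    ]
```

```bash
cat > k.py <<'E'
from h import *
th=np.radians(14.3);X=np.r_[np.cos(th),np.sin(th),0];Y=np.r_[-np.sin(th),np.cos(th),0];Z=np.r_[0,0,1.]
O=np.r_[.5661,.1486,0]-.085*Y
zk=-.5*Y+np.sqrt(.75)*Z;Yk=np.cross(zk,X)
st=lambda P:1000*np.array([(P-O)@X,(P-O)@Y,P[2]])
wd=lambda a:O+(a[0]*X+a[1]*Y+a[2]*Z)/1000
def tool(q):
    a=q-1.35+np.pi/2;C=np.cos(a)*X+np.sin(a)*Yk;return np.c_[np.cross(C,-zk),C,-zk]
def delta(P,Rm,s=None):
    s=s or arm.get_state();T=R.from_rotvec(s["eef_rot"]).as_matrix()
    return np.degrees(R.from_matrix(T.T@Rm).as_rotvec()),1000*T.T@(P-s["tcp_pos"])
E
python3 - <<'E'
from k import *
W=pic("wrist");G=wd((-12.5,-143.3,135.6))
print("pred grip px",proj(W,G,1))
for off in(-.02,0,.02):
    E=[]
    for p in((292.7,192.3),(325.8,253.5)):
        o,r=ray(W,p,1);c=G+off*zk;P=o+r*((c-o)@zk)/(r@zk);E.append([(P-G)@X,(P-G)@Yk])
    E=np.array(E);v=E[1]-E[0];print(off,E*1000,np.hypot(*v)*1000,"theta",np.degrees(np.arctan2(v[1],v[0])),"q",np.arctan2(v[1],v[0])+1.35)
g=W["frame"].max(2)
for q in(0,.1,.2):
    for b in(90,16-19+19): print(q,b,delta(G-(b-32 if b>50 else -16)*0*zk+(.06*zk if b==90 else -.016*zk),tool(q)))
# predicted box silhouettes corners
for q in(0,.15,.3):
    a=q-1.35;L=np.cos(a)*X+np.sin(a)*Yk
    print(q,[proj(W,G+sx*.033*L+.02*zk,1).round(1) for sx in(-1,1)],[proj(W,G+sx*.033*L-.02*zk,1).round(1) for sx in(-1,1)])
m=(g[180:265,285:340]<45);ys,xs=np.nonzero(m)
for r in range(5,80,8): c=np.nonzero(m[r])[0]; print(r+180,(c.min()+285,c.max()+285) if len(c) else None)
E
```

```text
pred grip px [310.0708 223.6367]
-0.02 [[-16.5728  22.9586]
 [ 16.1301 -83.6087]] 111.4723062066461 theta -72.94003117109919 q 0.07695629955702388
0 [[-13.8261  43.3736]
 [ 15.7227 -52.9158]] 100.72134144865235 theta -72.94003117109924 q 0.07695629955702299
0.02 [[-11.0794  63.7886]
 [ 15.3154 -22.223 ]] 89.97037669065861 theta -72.9400311710992 q 0.07695629955702343
0 90 (array([ -3.3223,  29.8731, -12.3338]), array([-63.6903, -12.227 ,  85.2693]))
0 16 (array([ -3.3223,  29.8731, -12.3338]), array([-25.693 , -12.2045, 151.0888]))
0.1 90 (array([ -4.8219,  29.7355, -17.931 ]), array([-63.6903, -12.227 ,  85.2693]))
0.1 16 (array([ -4.8219,  29.7355, -17.931 ]), array([-25.693 , -12.2045, 151.0888]))
0.2 90 (array([ -6.3211,  29.5469, -23.5273]), array([-63.6903, -12.227 ,  85.2693]))
0.2 16 (array([ -6.3211,  29.5469, -23.5273]), array([-25.693 , -12.2045, 151.0888]))
0 [array([299.8, 218.3]), array([317.7, 258.8])] [array([302. , 185.4]), array([318.1, 227.7])]
0.15 [array([294.4, 219.4]), array([322.4, 258.1])] [array([297. , 186.5]), array([322.4, 226.9])]
0.3 [array([289.4, 220.9]), array([326.8, 257. ])] [array([292.5, 188.1]), array([326.5, 225.7])]
185 None
193 (np.int64(294), np.int64(308))
201 (np.int64(294), np.int64(313))
209 (np.int64(293), np.int64(316))
217 (np.int64(293), np.int64(321))
225 (np.int64(296), np.int64(326))
233 (np.int64(301), np.int64(325))
241 (np.int64(307), np.int64(325))
249 (np.int64(312), np.int64(325))
257 None
```

```bash
python3 -m jog '[{"ax":-0.8,"ay":7,"az":-3,"x":-40,"y":-8,"z":0,"jaw":0},{"ax":-1.6,"ay":15,"az":-6,"x":-64,"y":-12,"z":15,"jaw":0.2},{"ax":-2.5,"ay":22,"az":-9,"x":-64,"y":-12,"z":40,"jaw":0.2},{"ax":-3.3,"ay":29.9,"az":-12.3,"x":-64,"y":-12,"z":70,"jaw":0.2},{"ax":-3.3,"ay":29.9,"az":-12.3,"x":-64,"y":-12,"z":85,"jaw":0.2},{"ax":-3.3,"ay":29.9,"az":-12.3,"x":-64,"y":-12,"z":85,"jaw":0.2},{"ax":-3.3,"ay":29.9,"az":-12.3,"x":-64,"y":-12,"z":85,"jaw":0.2},{"ax":-3.3,"ay":29.9,"az":-12.3,"x":-64,"y":-12,"z":85,"jaw":0.2}]'
python3 - <<'E'
from k import *
W=pic("wrist");W=pic("wrist");cv2.imwrite("pics/w8.png",W["frame"])
s=arm.get_state();G=wd((-12.5,-143.3,135.6));print(s["joints"],delta(G-.016*zk,tool(0)))
m=(W["frame"].max(2)<45).astype(np.uint8)
print("grip px",proj(W,G,1),"tcp",proj(W,s["tcp_pos"],1))
L=np.cos(-1.35)*X+np.sin(-1.35)*Yk;C=np.cross(zk,L)
for e in(.02,):print([proj(W,G+a*.033*L+b*.007*C+e*zk,1).round() for a in(-1,1) for b in(-1,1)])
for r in range(150,300,10):
    c=np.nonzero(m[r,240:400])[0]+240
    runs=np.split(c,np.nonzero(np.diff(c)>1)[0]+1) if len(c) else []
    print(r,[(x[0],x[-1]) for x in runs if len(x)>3])
E
```

```text
time_s: 9.9
tcp_pos: [0.6188, -0.1045, 0.19]
eef_rot: [-1.423, -2.323, -0.508]
wrist_force: [0.5, -0.4, 0.4]
gripper_width: 0.0341
grip_force: 0.0
[ 0.4647  1.0348 -0.4074  1.0059 -0.1195  1.3813  0.7126] (array([0.042 , 0.1076, 0.0375]), array([-0.4737, -0.9628, 77.7665]))
grip px [320.7795 218.804 ] tcp [322.0716 259.688 ]
[array([309., 180.]), array([332., 180.]), array([310., 274.]), array([331., 274.])]
150 []
160 []
170 [(np.int64(312), np.int64(324))]
180 [(np.int64(308), np.int64(327))]
190 [(np.int64(308), np.int64(329))]
200 [(np.int64(309), np.int64(329))]
210 [(np.int64(310), np.int64(330))]
220 [(np.int64(311), np.int64(331))]
230 [(np.int64(312), np.int64(333))]
240 [(np.int64(313), np.int64(334))]
250 [(np.int64(283), np.int64(288)), (np.int64(315), np.int64(335)), (np.int64(357), np.int64(362))]
260 [(np.int64(258), np.int64(267)), (np.int64(280), np.int64(288)), (np.int64(316), np.int64(335)), (np.int64(356), np.int64(365)), (np.int64(378), np.int64(387))]
270 [(np.int64(254), np.int64(264)), (np.int64(277), np.int64(289)), (np.int64(320), np.int64(332)), (np.int64(356), np.int64(368)), (np.int64(381), np.int64(391))]
280 [(np.int64(245), np.int64(268)), (np.int64(277), np.int64(288)), (np.int64(357), np.int64(368)), (np.int64(377), np.int64(399))]
290 [(np.int64(240), np.int64(286)), (np.int64(359), np.int64(399))]
```

```bash
python3 -m jog '[{"ax":0,"ay":0,"az":-5.5,"x":-0.5,"y":-0.5,"z":20,"jaw":0.2},{"ax":0,"ay":0,"az":-5.5,"x":-0.5,"y":-0.5,"z":40,"jaw":0.2},{"ax":0,"ay":0,"az":-5.5,"x":-0.5,"y":-0.5,"z":60,"jaw":0.2},{"ax":0,"ay":0,"az":-5.5,"x":-0.5,"y":-0.5,"z":72,"jaw":0.2},{"ax":0,"ay":0,"az":-5.5,"x":-0.5,"y":-0.5,"z":77,"jaw":0.2},{"ax":0,"ay":0,"az":-5.5,"x":-0.5,"y":-0.5,"z":77,"jaw":0.2},{"ax":0,"ay":0,"az":-5.5,"x":-0.5,"y":-0.5,"z":77,"jaw":0.4}]' 60 && python3 -m jog '[{"ax":0,"ay":0,"az":0,"x":0,"y":0,"z":0,"jaw":0.6},{"ax":0,"ay":0,"az":0,"x":0,"y":0,"z":0,"jaw":0.8},{"ax":0,"ay":0,"az":0,"x":0,"y":0,"z":0,"jaw":1},{"ax":0,"ay":0,"az":0,"x":0,"y":0,"z":0,"jaw":1},{"ax":0,"ay":0,"az":0,"x":0,"y":0,"z":0,"jaw":1}]' 60
python3 -c "
from k import *
s=arm.get_state();print(s['joints'],s['torque'],s['wrist_force'],st(s['tcp_pos']))"
```

```text
time_s: 10.7
tcp_pos: [0.6087, -0.069, 0.1216]
eef_rot: [-1.318, -2.397, -0.535]
wrist_force: [0.3, 0.1, 0.5]
gripper_width: 0.0255
grip_force: 0.0
time_s: 11.2
tcp_pos: [0.6095, -0.0688, 0.1219]
eef_rot: [-1.319, -2.398, -0.538]
wrist_force: [6.3, -0.8, 5.9]
gripper_width: 0.0134
grip_force: 68.7
[ 0.448   1.0808 -0.4369  1.1702 -0.0967  1.1658  0.8001] [-0.1245 -0.8426 -0.3408] [ 6.267  -0.7899  5.9318] [ -11.6075 -136.3818  121.9033]
```

```bash
python3 -m jog '[{"ax":0,"ay":0,"az":-6,"x":0,"y":0.5,"z":0,"jaw":1},{"ax":0,"ay":0,"az":-12,"x":0,"y":0.5,"z":0,"jaw":1},{"ax":0,"ay":0,"az":-18,"x":0,"y":0.5,"z":0,"jaw":1},{"ax":0,"ay":0,"az":-24,"x":0,"y":0.5,"z":0,"jaw":1},{"ax":0,"ay":0,"az":-30,"x":0,"y":0.5,"z":0,"jaw":1},{"ax":0,"ay":0,"az":-35,"x":0,"y":0.5,"z":0,"jaw":1},{"ax":0,"ay":0,"az":-35,"x":0,"y":0.5,"z":0,"jaw":1},{"ax":0,"ay":0,"az":-35,"x":0,"y":0.5,"z":0,"jaw":1}]'
python3 -c "
from k import *
s=arm.get_state();T=R.from_rotvec(s['eef_rot']).as_matrix();print(s['joints'],T.T@s['torque'],T.T@s['wrist_force'],st(s['tcp_pos']),delta(s['tcp_pos'],tool(0))[0])"
```

```text
time_s: 12.0
tcp_pos: [0.6097, -0.0687, 0.1219]
eef_rot: [-0.557, -2.783, -0.687]
wrist_force: [3.8, -0.1, 5.9]
gripper_width: 0.0136
grip_force: 68.7
[ 0.5082  1.1077 -0.6064  1.1661  0.0596  1.1719  1.2942] [ 0.035  -0.5626 -0.1313] [-1.7141  3.7964 -5.6289] [ -11.4636 -136.3357  121.8583] [ 0.1163  0.0928 40.4655]
```

```bash
python3 -m jog '[{"ax":0,"ay":0,"az":-6,"x":0,"y":0.4,"z":-0.3,"jaw":1},{"ax":0,"ay":0,"az":-12,"x":0,"y":0.4,"z":-0.3,"jaw":1},{"ax":0,"ay":0,"az":-18,"x":0,"y":0.4,"z":-0.3,"jaw":1},{"ax":0,"ay":0,"az":-24,"x":0,"y":0.4,"z":-0.3,"jaw":1},{"ax":0,"ay":0,"az":-30,"x":0,"y":0.4,"z":-0.3,"jaw":1},{"ax":0,"ay":0,"az":-34,"x":0,"y":0.4,"z":-0.3,"jaw":1},{"ax":0,"ay":0,"az":-34,"x":0,"y":0.4,"z":-0.3,"jaw":1},{"ax":0,"ay":0,"az":-34,"x":0,"y":0.4,"z":-0.3,"jaw":1}]'
python3 -c "
from k import *
s=arm.get_state();T=R.from_rotvec(s['eef_rot']).as_matrix();print(s['joints'],T.T@s['torque'],T.T@s['wrist_force'],st(s['tcp_pos']),delta(s['tcp_pos'],tool(0))[0]);print('toolaxes in stand',np.c_[X,Y,Z].T@T)"
```

```text
time_s: 12.8
tcp_pos: [0.6096, -0.0685, 0.1219]
eef_rot: [0.29, -2.949, -0.785]
wrist_force: [5.4, -0.6, 6.6]
gripper_width: 0.0133
grip_force: 68.9
[ 0.5605  1.1417 -0.7682  1.1633  0.2104  1.1931  1.7736] [ 0.4422 -0.8938 -0.125 ] [-5.0427  1.9031 -6.6191] [ -11.4523 -136.0833  121.8886] [ 0.0652  0.0906 74.3087]
toolaxes in stand [[-0.9986  0.053   0.0018]
 [ 0.0468  0.8648  0.4999]
 [ 0.025   0.4993 -0.8661]]
```

```bash
python3 -m jog '[{"ax":0,"ay":0,"az":0,"x":0.2,"y":4.3,"z":2.5,"jaw":1},{"ax":0,"ay":0,"az":0,"x":0.5,"y":8.6,"z":5,"jaw":1},{"ax":0,"ay":0,"az":0,"x":0.7,"y":13,"z":7.5,"jaw":1},{"ax":0,"ay":0,"az":0,"x":0.9,"y":17.3,"z":10,"jaw":1},{"ax":0,"ay":0,"az":0,"x":1.2,"y":21.6,"z":12.5,"jaw":1},{"ax":0,"ay":0,"az":0,"x":1.4,"y":25.9,"z":15,"jaw":1},{"ax":0,"ay":0,"az":0,"x":1.6,"y":30.3,"z":17.5,"jaw":1},{"ax":0,"ay":0,"az":0,"x":1.9,"y":34.6,"z":20,"jaw":1}]'
cat > f.py <<'E'
from k import *
s=arm.get_state();T=R.from_rotvec(s['eef_rot']).as_matrix();S=np.c_[X,Y,Z].T;print('stand force',S@s['wrist_force'],'torque_tool',T.T@s['torque'],st(s['tcp_pos']),'turn',delta(s['tcp_pos'],tool(0))[0])
E
python3 f.py
```

```text
time_s: 13.6
tcp_pos: [0.5996, -0.0295, 0.1219]
eef_rot: [0.29, -2.949, -0.785]
wrist_force: [6.4, -0.3, 4.9]
gripper_width: 0.0132
grip_force: 69.0
stand force [ 6.134  -1.8792  4.9429] torque_tool [ 0.514  -1.0942 -0.0076] [-11.5265 -95.8249 121.8948] turn [ 0.0573  0.0964 74.2919]
```

```bash
python3 -m jog '[{"ax":0,"ay":0,"az":0,"x":-0.3,"y":2.6,"z":1.5,"jaw":1},{"ax":0,"ay":0,"az":0,"x":-0.3,"y":5.2,"z":3,"jaw":1},{"ax":0,"ay":0,"az":0,"x":-0.2,"y":7.8,"z":4.5,"jaw":1},{"ax":0,"ay":0,"az":0,"x":0,"y":9.5,"z":5.5,"jaw":1},{"ax":0,"ay":0,"az":0,"x":0,"y":11.2,"z":6.5,"jaw":1},{"ax":0,"ay":0,"az":0,"x":0,"y":12.1,"z":7,"jaw":1}]'
python3 f.py
```

```text
time_s: 14.2
tcp_pos: [0.5962, -0.0158, 0.1218]
eef_rot: [0.291, -2.947, -0.785]
wrist_force: [0.8, -1.4, 8.8]
gripper_width: 0.0135
grip_force: 69.4
stand force [ 0.4171 -1.5219  8.767 ] torque_tool [ 0.2282 -0.0347 -0.0147] [-11.4373 -81.7923 121.8414] turn [ 0.021   0.0134 74.3148]
```

```bash
for i in 1; do python3 -m jog '[{"ax":0,"ay":0,"az":0,"x":0,"y":0.9,"z":0.5,"jaw":1},{"ax":0,"ay":0,"az":0,"x":0,"y":1.7,"z":1,"jaw":1},{"ax":0,"ay":0,"az":0,"x":0,"y":1.7,"z":1,"jaw":1}]' >/dev/null; python3 f.py; python3 -m jog '[{"ax":0,"ay":0,"az":0,"x":0,"y":0.9,"z":0.5,"jaw":1},{"ax":0,"ay":0,"az":0,"x":0,"y":0.9,"z":0.5,"jaw":1}]' >/dev/null; python3 f.py;  python3 -m jog '[{"ax":0,"ay":0,"az":0,"x":0,"y":0.9,"z":0.5,"jaw":1},{"ax":0,"ay":0,"az":0,"x":0,"y":0.9,"z":0.5,"jaw":1}]' >/dev/null; python3 f.py; done
```

```text
stand force [-0.6429 -1.4989  8.7745] torque_tool [-0.043   0.0075 -0.0215] [-11.4743 -79.7844 121.8016] turn [ 0.0135 -0.0087 74.3136]
stand force [-1.1889 -2.5505  8.8872] torque_tool [ 0.2476  0.1017 -0.0589] [-11.4346 -79.0372 121.8315] turn [ 0.0003  0.0154 74.3059]
stand force [-1.263  -4.3203  9.2642] torque_tool [ 0.3326  0.2275 -0.0391] [-11.4524 -78.2031 121.8277] turn [-0.012   0.0259 74.2963]
```

```bash
python3 -m jog '[{"ax":0,"ay":0,"az":0,"x":0,"y":0.9,"z":0.5,"jaw":1},{"ax":0,"ay":0,"az":0,"x":0,"y":0.9,"z":0.5,"jaw":1}]' >/dev/null; python3 f.py; python3 -m jog '[{"ax":0,"ay":0,"az":0,"x":0,"y":0.9,"z":0.5,"jaw":1},{"ax":0,"ay":0,"az":0,"x":0,"y":0.9,"z":0.5,"jaw":1}]' >/dev/null; python3 f.py;  python3 -m jog '[{"ax":0,"ay":0,"az":0,"x":0,"y":0.9,"z":0.5,"jaw":1},{"ax":0,"ay":0,"az":0,"x":0,"y":0.9,"z":0.5,"jaw":1}]' >/dev/null; python3 f.py
```

```text
stand force [-1.4501 -4.6489 10.4055] torque_tool [ 0.5478  0.3409 -0.1003] [-11.4202 -77.349  121.8366] turn [-0.0223  0.039  74.2895]
stand force [ -2.7525 -12.0885  13.3748] torque_tool [ 1.1986  0.587  -0.0958] [-11.4146 -77.1718 121.8398] turn [-0.0604  0.108  74.2547]
stand force [ -4.5396 -16.6569  16.1507] torque_tool [ 1.865   0.8679 -0.1091] [-11.3805 -77.0433 121.8381] turn [-0.0996  0.185  74.2185]
```

```bash
python3 -m jog '[{"ax":0,"ay":0,"az":6,"x":0,"y":0,"z":0,"jaw":1},{"ax":0,"ay":0,"az":13,"x":0,"y":0,"z":0,"jaw":1},{"ax":0,"ay":0,"az":20,"x":0,"y":0,"z":0,"jaw":1},{"ax":0,"ay":0,"az":27,"x":0,"y":0,"z":0,"jaw":1},{"ax":0,"ay":0,"az":34,"x":0,"y":0,"z":0,"jaw":1},{"ax":0,"ay":0,"az":40,"x":0,"y":0,"z":0,"jaw":1},{"ax":0,"ay":0,"az":40,"x":0,"y":0,"z":0,"jaw":1}]' >/dev/null; python3 f.py; python3 -m jog '[{"ax":0,"ay":0,"az":6,"x":0,"y":0,"z":0,"jaw":1},{"ax":0,"ay":0,"az":12,"x":0,"y":0,"z":0,"jaw":1},{"ax":0,"ay":0,"az":18,"x":0,"y":0,"z":0,"jaw":1},{"ax":0,"ay":0,"az":24,"x":0,"y":0,"z":0,"jaw":1},{"ax":0,"ay":0,"az":28,"x":0,"y":0,"z":0,"jaw":1},{"ax":0,"ay":0,"az":28,"x":0,"y":0,"z":0,"jaw":1}]' >/dev/null; python3 f.py
```

```text
stand force [ -3.945  -15.7256  14.9369] torque_tool [ 2.137  -0.5296  0.1347] [-11.4296 -77.1198 121.8133] turn [-0.0467  0.2169 33.9853]
stand force [ -3.0881 -15.7489  14.0998] torque_tool [ 1.7666 -1.2701  0.0578] [-11.4894 -77.0951 121.8439] turn [0.0041 0.2113 6.0675]
```

```bash
for k in 1 ; do python3 -m jog '[{"ax":0,"ay":0,"az":3,"x":0,"y":0,"z":0,"jaw":1},{"ax":0,"ay":0,"az":3,"x":0,"y":0,"z":0,"jaw":1}]' >/dev/null; python3 f.py; python3 -m jog '[{"ax":0,"ay":0,"az":3,"x":0,"y":0,"z":0,"jaw":1},{"ax":0,"ay":0,"az":3,"x":0,"y":0,"z":0,"jaw":1}]' >/dev/null; python3 f.py; python3 -m jog '[{"ax":0,"ay":0,"az":3,"x":0,"y":0,"z":0,"jaw":1},{"ax":0,"ay":0,"az":3,"x":0,"y":0,"z":0,"jaw":1}]' >/dev/null; python3 f.py; python3 -m jog '[{"ax":0,"ay":0,"az":3,"x":0,"y":0,"z":0,"jaw":1},{"ax":0,"ay":0,"az":3,"x":0,"y":0,"z":0,"jaw":1}]' >/dev/null; python3 f.py; done
```

```text
stand force [ -4.2211 -16.672   14.5467] torque_tool [ 1.5794 -1.2936  0.0882] [-11.4929 -77.0721 121.8487] turn [0.0185 0.1951 3.1173]
stand force [ -3.3457 -15.7976  14.6751] torque_tool [ 1.5548 -1.386   0.0596] [-11.5083 -77.11   121.8659] turn [0.0249 0.1968 0.1181]
stand force [ -5.3667 -17.4358  13.8409] torque_tool [ 1.5436 -1.6307 -1.9454] [-11.4585 -77.0717 121.9206] turn [ 0.0189  0.2177 -2.7717]
stand force [ -5.8106 -17.8724  15.0483] torque_tool [ 1.6086 -1.8562 -3.3165] [-11.4138 -77.1132 121.9998] turn [ 0.0168  0.2445 -5.6752]
```

```bash
python3 -m jog '[{"ax":0,"ay":0,"az":-2,"x":-1.5,"y":0,"z":-2,"jaw":1},{"ax":0,"ay":0,"az":-2,"x":-1.5,"y":0,"z":-2,"jaw":1}]' >/dev/null; python3 f.py; python3 -m jog '[{"ax":0,"ay":0,"az":0,"x":0,"y":0,"z":0,"jaw":0.6},{"ax":0,"ay":0,"az":0,"x":0,"y":0,"z":0,"jaw":0.2},{"ax":0,"ay":0,"az":0,"x":0,"y":0,"z":0,"jaw":0.2},{"ax":0,"ay":0,"az":0,"x":0,"y":0,"z":-15,"jaw":0.2},{"ax":0,"ay":0,"az":0,"x":0,"y":0,"z":-50,"jaw":0.2},{"ax":0,"ay":0,"az":0,"x":0,"y":0,"z":-90,"jaw":0.2},{"ax":0,"ay":0,"az":0,"x":0,"y":0,"z":-120,"jaw":0.2},{"ax":0,"ay":0,"az":0,"x":0,"y":0,"z":-120,"jaw":0.2}]'
python3 - <<'E'
from k import *
W=pic("wrist");W=pic("wrist");f=W["frame"];s=pic("scene")["frame"];q=pic("side")["frame"]
a=f[0:300,180:480];b=np.vstack([cv2.resize(s[195:285,240:375],(450,300),interpolation=2),cv2.resize(q[175:265,225:360],(450,300),interpolation=2)])
cv2.imwrite("pics/fin.png",np.hstack([cv2.resize(a,(350,600)) if 0 else cv2.copyMakeBorder(cv2.resize(a,(350,350)),0,250,0,0,0),b]))
E
```

```text
stand force [-2.9072 -4.1925 -2.1062] torque_tool [ 0.8445 -1.3218 -2.2086] [-11.4947 -77.3094 122.0901] turn [-0.0621  0.0049 -3.5364]
time_s: 18.6
tcp_pos: [0.6114, -0.0711, 0.2292]
eef_rot: [-1.494, -2.269, -0.493]
wrist_force: [0.1, -0.2, -0.1]
gripper_width: 0.0342
grip_force: 0.0
```

View pics/fin.png

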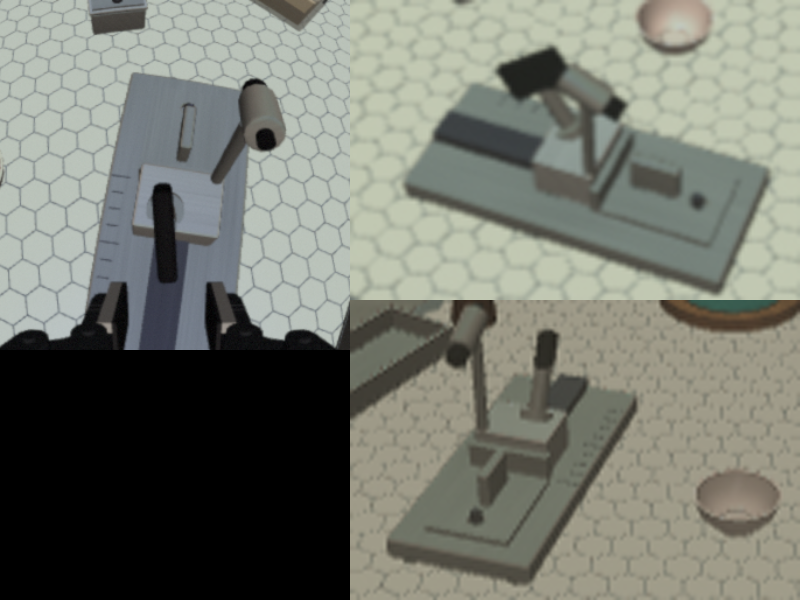

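The final views show the plate flat over the pin with the jaw against its end. The wing is back along the rail at its tight stop, and the gripper is clear.

```bash
python3 -c "
from station import arm
print(arm.sign_off())"
```

```text
the job is handed in; nothing more can be done
None
```

The job is handed in at about 19 s of the 61 s limit: the plate is flat on the stand over the pin, the carriage jaw pushed it snug (about 17 N), the knob is turned clockwise to its hard stop, and the gripper is clear of everything.

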